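Mount the matching faceplate on the tilted carving stand

TASK

Find the faceplate flange whose bolt holes match the studs of the tilted plate on the green carving stand, put it hub outwards over the studs until it is fully home and flat on the plate, and let go. Then lock it with the stand's red two-stage clamp button: press to its halfway stop, pause there for about a second, press fully down and let it come back up. Leave the other flanges and everything else on the bench where they are.

Things in the scene. Friction and masses are not known exactly. Their poses are not given: they have to be found in the camera images.
- flange_a: light grey round faceplate flange lying hub up on the bench: disc 104 mm across and 12 mm thick, plain hub 40 mm across standing on its middle (48 mm high, so 60 mm over all; the lowest 4 mm of the hub flares to 48 mm across), about 0.42 kg, four through holes 14 mm wide. Origin: centre of the underside, z up along the hub. Holes centred at (x, y) mm: (27, 27), (-27, 27), (-27, -27), (27, -27).
- flange_b: light grey round faceplate flange lying hub up on the bench: disc 104 mm across and 12 mm thick, plain hub 40 mm across standing on its middle (48 mm high, so 60 mm over all; the lowest 4 mm of the hub flares to 48 mm across), about 0.42 kg, four through holes 14 mm wide. Origin: centre of the underside, z up along the hub. Holes centred at (x, y) mm: (26, 15), (-26, 15), (-26, -15), (26, -15).
- flange_c: light grey round faceplate flange lying hub up on the bench: disc 104 mm across and 12 mm thick, plain hub 40 mm across standing on its middle (48 mm high, so 60 mm over all; the lowest 4 mm of the hub flares to 48 mm across), about 0.42 kg, four through holes 14 mm wide. Origin: centre of the underside, z up along the hub. Holes centred at (x, y) mm: (33, 19), (-33, 19), (-33, -19), (33, -19).
- flange_d: light grey round faceplate flange lying hub up on the bench: disc 104 mm across and 12 mm thick, plain hub 40 mm across standing on its middle (48 mm high, so 60 mm over all; the lowest 4 mm of the hub flares to 48 mm across), about 0.42 kg, three through holes 14 mm wide. Origin: centre of the underside, z up along the hub. Holes centred at (x, y) mm: (38, 0), (-19, 33), (-19, -33).
- stud_plate: fixed round dark grey steel plate, 112 mm across and 14 mm thick, on the green stand, its face tilted 30 degrees from level. Origin: centre of its upper face, 105 mm above the bench; z is the face's outward normal (the direction of the studs), x points straight up the slope, y is level. Four fixed brass studs, 10 mm thick, 24 mm tall (the last 6 mm tapering to 5 mm), stand on it at (x, y) mm: (33, 19), (-33, 19), (-33, -19), (33, -19).
- stand: fixed green carving stand. Origin: on the bench under the centre of the stud plate, z up, x level in the uphill direction of the plate. Base 150 x 150 x 14 mm. A lamp on a thin post 300 mm high stands 115 mm away on the uphill side (x = +115 mm), its 52 mm wide head about 325 mm high at x = +95 mm. The grey box of the button, 80 x 80 x 50 mm, is centred at x = -40, y = +165 mm.
- button_top (a point): centre of the top of the red mushroom button (46 mm across, facing straight up, about 78 mm above the bench when up). It goes straight down 12 mm in all: 6 mm against a light spring (about 1 to 3.5 N) to the halfway stop, where nothing more moves until 8 N, then 6 mm more against about 8 to 12 N to a hard stop. It springs back up when let go. Its axes do not turn.
- button_first (a joint): first stage of the button, m: 0 up, 0.006 at the halfway stop (and beyond it)
- button_second (a joint): second stage of the button, m: 0 up to the halfway stop, 0.006 fully down
- glue_bottle: white glue bottle with an orange cap, standing, 54 mm across and 150 mm high, bystander. Origin: centre of its foot.
- wax_tin: closed brass-coloured tin with a pale lid, 58 mm across and 75 mm high, bystander. Origin: centre of its foot.
- wood_plane: wooden hand plane, 150 mm long (x), 50 mm wide, 85 mm high, bystander. Origin: centre of its sole.
Things that resemble listed ones, but are neither listed nor needed, are in the scene too. Leave any blue look-alike of the flange_c alone.

How it is judged (in metres and radians):
On the way, in this order (a step that is already met when the one before it is completed fails the run):
1. the matching flange is fully home on the studs and let go (z of flange_c in the frame of stud_plate between -0.003 and 0.003 m and x of flange_c in the frame of stud_plate between -0.005 and 0.005 m and y of flange_c in the frame of stud_plate between -0.005 and 0.005 m and angle between the z axis of flange_c and the z axis of stud_plate, either way round below 0.06 rad and contact force between the fingers and flange_c below 0.3 N and linear speed of flange_c below 0.02 m/s), for 0.2 s.
2. the button is held at its halfway stop (value of joint button_first above 0.0045 m and value of joint button_second below 0.0015 m), for 0.5 s.
3. the button is fully down (value of joint button_second above 0.0045 m), for 0.05 s.
At the end, for the whole second after the job is handed in: The matching flange sits on the stud plate, its underside within 3 mm of the face, centred within 5 mm each way and parallel within 0.06 rad, at rest; the button is up again (each stage within 1.5 mm); the other flanges and the bystanders lie within 30 mm of where they began (z of flange_c in the frame of stud_plate between -0.003 and 0.003 m and x of flange_c in the frame of stud_plate between -0.005 and 0.005 m and y of flange_c in the frame of stud_plate between -0.005 and 0.005 m and angle between the z axis of flange_c and the z axis of stud_plate, either way round below 0.06 rad and linear speed of flange_c below 0.02 m/s and value of joint each of button_first, button_second below 0.0015 m and distance of each of flange_a, flange_b, flange_d, glue_bottle, wax_tin, wood_plane from where it was at the start of the episode below 0.03 m); the robot touches nothing.
It fails at once if a flange that does not fit is moved more than 30 mm or tipped by more than 20 degrees (distance of any of flange_a, flange_b, flange_d from where it was at the start of the episode above 0.03 m or angle between any of flange_a, flange_b, flange_d's own z axis and vertical above 0.35 rad).
It fails at once if the glue bottle, wax tin or wooden plane is moved more than 30 mm or tipped by more than 20 degrees (distance of any of glue_bottle, wax_tin, wood_plane from where it was at the start of the episode above 0.03 m or angle between any of glue_bottle, wax_tin, wood_plane's own z axis and vertical above 0.35 rad).
It also fails if it takes over 58 s, if anything falls off the work surface, if the arm or the gripper's body presses on something with over 40 N, if the wrist force passes 120 N, or if a joint passes its speed limit or range.

ROBOT

A 6-joint arm with a two-finger parallel gripper is mounted at the origin on the work surface. World frame = base frame: x ahead of the robot, y to its left, z up, the work surface at z = 0. Lengths are in m, angles in degrees, forces in N, time in s.
With the tool pointing down it reaches from about 0.325 to 0.875 m from the base axis. Payload 4.4 kg.
Tool frame: the origin (TCP) lies on the centre line of the jaws, within the pads' length; the fingertips stand robot.nose_length ahead of it and the grasp point (between the pads) lies 2 mm behind it (robot.nose_length is the distance from the TCP to the fingertips, in m); z points along the fingers, y is the direction in which the jaws open and shut (so a half turn about z gives the same grasp; the last joint's range is limited). The gripper opens to 85 mm and grips with 20 to 120 N. Pads are 22 mm wide; open, the fingers measure 114 mm over their backs; the gripper's body (76 mm by 85 mm) begins 54 mm behind the grasp point. The pads swing forward as they close: fully open they stand 13 mm farther back than shut.
Start: joints at [-77.836, 11.837, 88.321, -0, 79.842, -8.623], TCP at [0.204, -0.538, 0.248] pointing down, gripper open.
Joint ranges: [-156.59, 156.59], [-49.26, 127.26], [12.9, 141.05], [-63.56, 243.56], [4.71, 150.69], [-161.64, 161.64]. Speed limits (degrees/s): [159.86, 159.86, 180, 180, 180, 180].

INTERFACE

Orientations are given as [roll, pitch, yaw] about the fixed x, y, z axes, in that order (R = Rz(yaw) Ry(pitch) Rx(roll)).
In Python, from workcell import robot gives the robot as it stands. The module is installed in compiled form; this text tells all that it offers.
- The arm moves only by the shell command python3 -m jog 'ROWS'. ROWS is JSON, a list of rows, each a list of 7 numbers: the shift along the tool's x, y, z in cm, then the turn, a rotation vector about the tool's x, y, z in rad, then the opening, from 0 (shut) to 1 (fully open). A call has 1 to 20 rows; each row is the pose to reach, as a shift and turn from the pose commanded when the call began, along the tool's axes at that moment; what a row does not reach only later rows make up. A row lasts 1/10 s, in which the tool goes at most 50 mm and 8.59 degrees, less where a joint would pass 70% of its speed; a pose out of reach is approached as far as the arm can. A call with a gripper value outside its range is refused whole. The fingers move at their own pace and stop on an object; the grip force is fixed at half the most. Time passes only in rows, so rows that repeat a pose let the fingers close. It gives the time, the measured TCP pose, the force and the opening at its end, in the units of the state.
- robot.get_state(): the state, without advancing time (a new reading comes with each control period).
- robot.get_image(name): name is "scene" or "top"; returns the picture (384x512x3 uint8, blue, green, red); there is no depth.
- robot.calibration(name): a dict with "vertical_fov" (degrees; the focal length in pixels is half the picture's height over the tangent of half this angle, whatever the lens; pixels are square), "cx", "cy" (the principal point, pixels), "extrinsics" (4x4, takes a point from camera to world coordinates). Camera axes: x right, y down, z forward; pixel columns grow to the right and rows downward; lengths in m; the calibration is good to about 2 mm. A picture is of the moment at which its call begins. calibration takes no time and is no camera call.
- robot.sign_off(): hands the job in, once; it reports no verdict.
The state is a dict: "time": time; "joint_pos": joint angles; "joint_velocities": joint speeds; "effort": joint torques, N m; "position": TCP position; "eef_rot": TCP orientation; "force": force on the tool from outside, world axes, zero at the start; "torque": the same for the moment, N m; "finger_gap": finger opening in m.
Only numpy, scipy, OpenCV 4.12 (cv2) and the standard library are available. Lean on these libraries where they do the work, as an engineer would, in place of code of your own. Each camera call takes 0.05 s, during which the arm holds its last target.

## Working session

There is one attempt and no reset: what is moved stays moved. The work goes in short steps, Python scripts to look and compute and a shell command to move; the robot and the scene stay as the last step left them, time stands still between calls to the robot, and variables do not carry over. Pictures are saved under pics/ and viewed, and the job is handed in when it is done.

```bash
mkdir -p pics; python3 - <<'E'
from workcell import robot
import cv2
print(robot.get_state()); print(robot.nose_length)
for n in("scene","top"):
    cv2.imwrite(f"pics/{n}0.png",robot.get_image(n)); print(robot.calibration(n))
E
```

```text
{'time': 0.0, 'joint_pos': array([-7.78370346e+01,  1.18840131e+01,  8.84060601e+01, -2.18095719e-03,
        7.98421375e+01, -8.62380361e+00]), 'joint_velocities': array([ 0.04093352, -0.01710524, -0.02492783,  0.00466347, -0.06731857,
        0.04745672]), 'effort': array([ 9.00752930e-04, -3.83030820e+01, -2.91595298e+01, -3.19144783e-04,
        1.04305887e-02, -6.44414740e-06]), 'position': array([ 0.20387792, -0.53685954,  0.24711763]), 'eef_rot': array([-1.79868962e+02, -1.77028278e-02,  2.07871359e+01]), 'force': array([-0.57532345,  0.15386077, -0.49231171]), 'torque': array([-0.00722458, -0.04428456,  0.01619216]), 'finger_gap': 0.08515389782312496}
0.017
{'vertical_fov': 54.088951398538384, 'cx': 253.36917469103955, 'cy': 194.60593267418363, 'extrinsics': array([[-0.73756853,  0.52500883, -0.42468622,  0.99105069],
       [ 0.67526492,  0.57637414, -0.46022836,  0.35969163],
       [ 0.0031542 , -0.62622566, -0.77963547,  0.85728031],
       [ 0.        ,  0.        ,  0.        ,  1.        ]])}
{'vertical_fov': 45.284803349779686, 'cx': 250.7292782321932, 'cy': 183.69323734255275, 'extrinsics': array([[-0.01210613, -0.98206791,  0.1881384 ,  0.41374912],
       [-0.9998941 ,  0.01036977, -0.01021071, -0.09733297],
       [ 0.00807666, -0.18824209, -0.98208945,  1.10250097],
       [ 0.        ,  0.        ,  0.        ,  1.        ]])}
```

View pics/scene0.png

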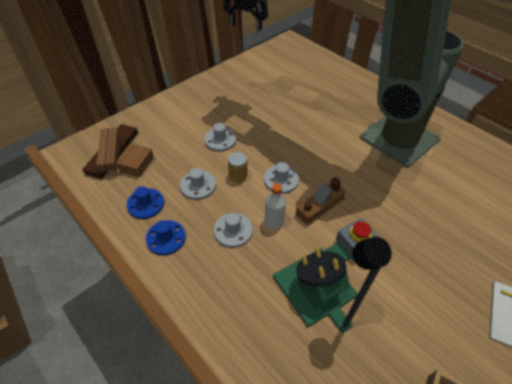

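View pics/top0.png

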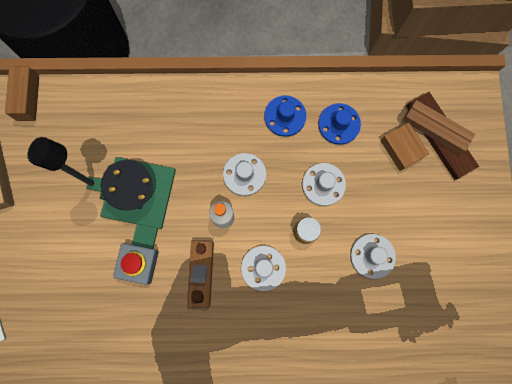

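```bash
python3 - <<'E'
import cv2,numpy as np
a=cv2.imread("pics/top0.png")
b=cv2.resize(a[140:300,215:405],None,fx=4,fy=4,interpolation=cv2.INTER_CUBIC)
cv2.imwrite("pics/c1.png",b[:600,:])
b=cv2.resize(a[130:290,20:215],None,fx=4,fy=4,interpolation=cv2.INTER_CUBIC)
cv2.imwrite("pics/c2.png",b[:600])
E
```

```text
(no output)
```

View pics/c1.png

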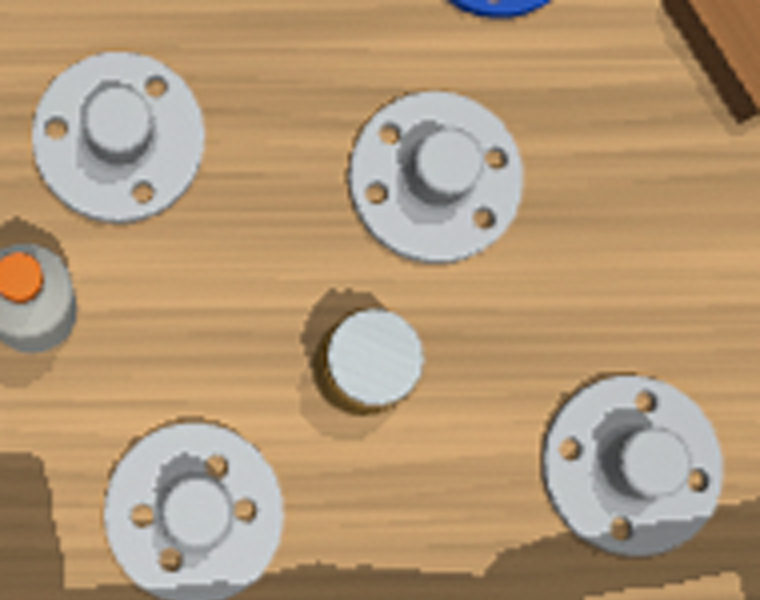

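View pics/c2.png

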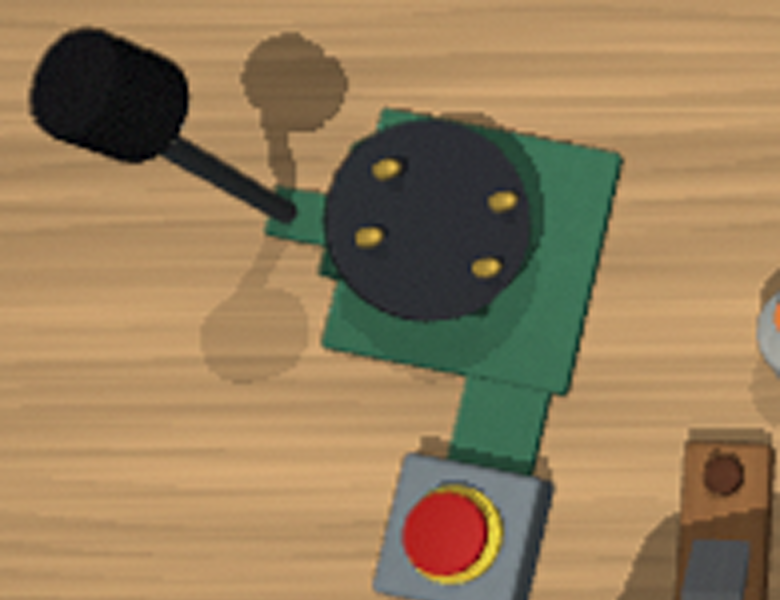

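```bash
python3 - <<'E'
import cv2,numpy as np
a=cv2.imread("pics/scene0.png")
cv2.imwrite("pics/c3.png",cv2.resize(a[160:230,170:260],None,fx=8,fy=8,interpolation=cv2.INTER_CUBIC))
cv2.imwrite("pics/c4.png",cv2.resize(a[210:335,260:400],None,fx=4.8,fy=4.8,interpolation=cv2.INTER_CUBIC)[:600])
a=cv2.imread("pics/top0.png")
cv2.imwrite("pics/c5.png",cv2.resize(a[155:215,290:360],None,fx=10,fy=10,interpolation=cv2.INTER_CUBIC))
cv2.imwrite("pics/c6.png",cv2.resize(a[150:222,90:180],None,fx=8,fy=8,interpolation=cv2.INTER_CUBIC))
E
```

```text
(no output)
```

View pics/c3.png

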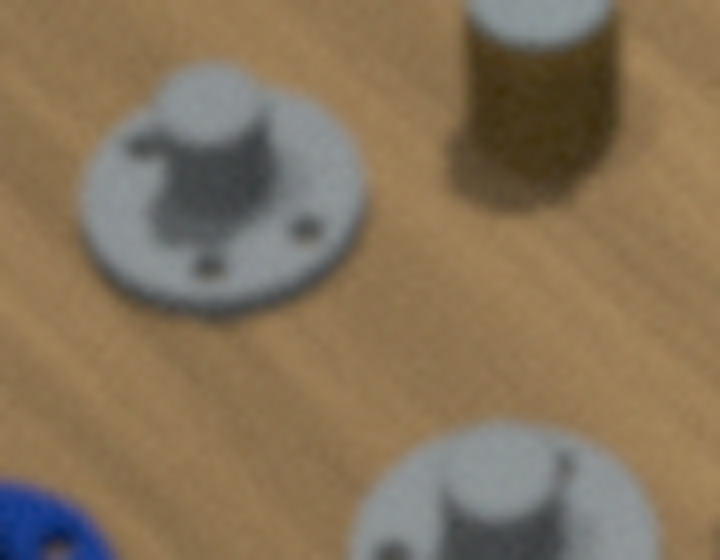

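View pics/c4.png

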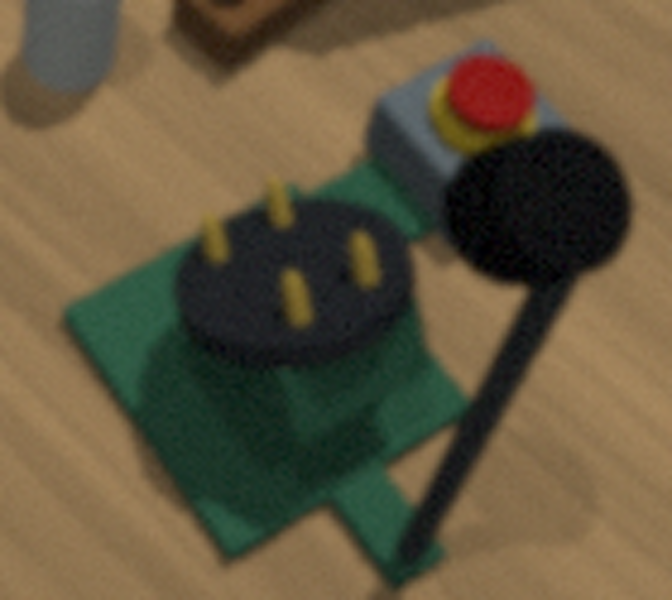

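View pics/c5.png

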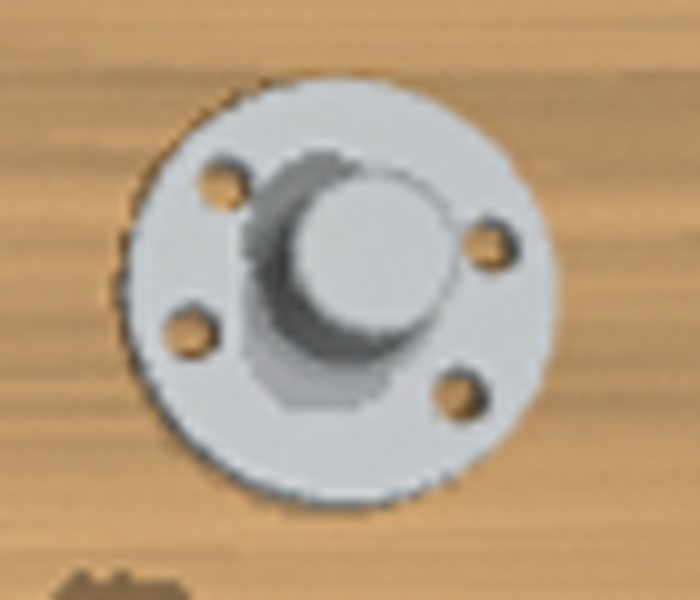

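View pics/c6.png

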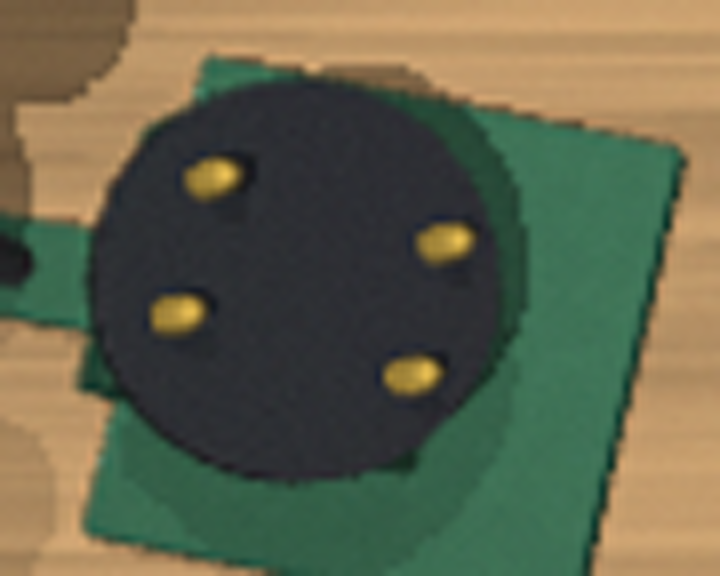

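```bash
cat > h.py <<'E'
import numpy as np
from workcell import robot
from scipy.spatial.transform import Rotation as R
def proj(n,P):
    c=robot.calibration(n);E=np.linalg.inv(c["extrinsics"]);f=192/np.tan(np.radians(c["vertical_fov"]/2))
    q=np.atleast_2d(P)@E[:3,:3].T+E[:3,3]
    return np.c_[c["cx"]+f*q[:,0]/q[:,2],c["cy"]+f*q[:,1]/q[:,2]]
def crop(p,o,s): return np.array(o)+(np.array(p,float)+.5)/s-.5
E
python3 - <<'E'
from h import *
from scipy.optimize import least_squares
H=np.array([(33,19),(-33,19),(-33,-19),(33,-19)])/1000
# flange, top
t=crop([(225,183),(491,243),(463,394),(192,331)],(290,155),10)
hub=crop([(379,250)],(290,155),10)
# scene
s=crop([(308,229),(208,265)],(170,160),8); shub=crop([(212,104)],(170,160),8)
def W(p,pts): # pts local
    return R.from_euler('z',p[2]).apply(pts)+[p[0],p[1],0]
loc=np.c_[H,np.full(4,.012)]
best=None
for y0 in np.radians(range(-180,180,15)):
  for w in (1,-1):
    L=loc[::w]
    for n0 in (0,):
      f=lambda p:np.r_[(proj("top",W(p,L))-t).ravel(),(proj("top",W(p,[[0,0,.06]]))-hub).ravel()]
      r=least_squares(f,[.4,-.25,y0])
      if best is None or r.cost<best[0]-1e-6: best=(r.cost,r.x,f(r.x))
print("flange top",best[1],np.degrees(best[1][2]),best[2].round(2))
p=best[1]
print("scene pred",proj("scene",W(p,loc)).round(1),proj("scene",W(p,[[0,0,.06]])).round(1),"meas",s.round(1),shub.round(1))
# stand
tilt=R.from_euler('y',-30,degrees=True)
def S(p,pts,h=0): return R.from_euler('z',p[2]).apply(tilt.apply(pts)+[0,0,.105])+[p[0],p[1],0]
T=crop([(213,179),(445,242),(178,314),(412,375)],(90,150),8) # uphill is left; y toward image bottom
hh=(33,-19),(-33,-19),(33,19),(-33,19)
base=crop([(302,322),(370,283),(220,258),(283,222)],(260,210),4.8)
tip=crop([(290,272),(358,236),(212,218),(276,183)],(260,210),4.8)
hs=np.array([(33,-19),(33,19),(-33,-19),(-33,19)])/1000; ht=np.array(hh)/1000
# uphill in scene: toward the viewer/lamp
A=lambda h,z:np.c_[h,np.full(len(h),z)]
f1=lambda p:(proj("top",S(p,A(ht,.013)))-T).ravel()
f2=lambda p:np.r_[(proj("scene",S(p,A(hs,.0)))-base).ravel(),(proj("scene",S(p,A(hs,.024)))-tip).ravel()]
for nm,f in(("top",f1),("scene",f2),("both",lambda p:np.r_[f1(p),f2(p)])):
    r=least_squares(f,[.4,.1,1.5]);print(nm,r.x,np.degrees(r.x[2]),r.fun.reshape(-1,2).round(1).tolist())
    b=S(r.x,[[0,0,0]]);Rz=R.from_euler('z',r.x[2]);print("button",Rz.apply([-.04,.165,.078])+[r.x[0],r.x[1],0], proj("top",Rz.apply([-.04,.165,.078])+[r.x[0],r.x[1],0]),"lamp",Rz.apply([.095,0,.325])+[r.x[0],r.x[1],0])
E
```

```text
Traceback (most recent call last):
  File "h.py", line 5, in proj
    c=robot.calibration(n);E=np.linalg.inv(c["extrinsics"]);f=192/np.tan(np.radians(c["vertical_fov"]/2))
ValueError: time passes only in moves, steps and waits
```

```bash
cat > h.py <<'E'
import numpy as np
from workcell import robot
from scipy.spatial.transform import Rotation as R
from scipy.optimize import least_squares
CAL={n:robot.calibration(n) for n in("top","scene")}
def proj(n,P):
    c=CAL[n];E=np.linalg.inv(c["extrinsics"]);f=192/np.tan(np.radians(c["vertical_fov"]/2))
    q=np.atleast_2d(P)@E[:3,:3].T+E[:3,3]
    return np.c_[c["cx"]+f*q[:,0]/q[:,2],c["cy"]+f*q[:,1]/q[:,2]]
def crop(p,o,s): return np.array(o)+(np.array(p,float)+.5)/s-.5
E
cat > fit.py <<'E'
from h import *
H=np.array([(33,19),(-33,19),(-33,-19),(33,-19)])/1000
t=crop([(225,183),(491,243),(463,394),(192,331)],(290,155),10)
hub=crop([(379,250)],(290,155),10)
s=crop([(308,229),(208,265)],(170,160),8); shub=crop([(212,104)],(170,160),8)
def W(p,pts): return R.from_euler('z',p[2]).apply(pts)+[p[0],p[1],0]
loc=np.c_[H,np.full(4,.012)]
best=None
for y0 in np.radians(range(-180,180,30)):
  for w in (1,-1):
      L=loc[::w]
      f=lambda p:np.r_[(proj("top",W(p,L))-t).ravel(),(proj("top",W(p,[[0,0,.06]]))-hub).ravel()]
      r=least_squares(f,[.4,-.25,y0])
      if best is None or r.cost<best[0]-1e-6: best=(r.cost,r.x,f(r.x))
print("flange top",best[1],np.degrees(best[1][2]),best[2].round(2))
p=best[1]
print("scene pred",proj("scene",W(p,loc)).round(1).tolist(),proj("scene",W(p,[[0,0,.06]])).round(1),"meas",s.round(1),shub.round(1))
tilt=R.from_euler('y',-30,degrees=True)
def S(p,pts,h=0): return R.from_euler('z',p[2]).apply(tilt.apply(pts)+[0,0,.105])+[p[0],p[1],0]
T=crop([(213,179),(445,242),(178,314),(412,375)],(90,150),8)
ht=np.array([(33,-19),(-33,-19),(33,19),(-33,19)])/1000
base=crop([(302,322),(370,283),(220,258),(283,222)],(260,210),4.8)
tip=crop([(290,272),(358,236),(212,218),(276,183)],(260,210),4.8)
hs=np.array([(33,-19),(33,19),(-33,-19),(-33,19)])/1000
A=lambda h,z:np.c_[h,np.full(len(h),z)]
f1=lambda p:(proj("top",S(p,A(ht,.013)))-T).ravel()
f2=lambda p:np.r_[(proj("scene",S(p,A(hs,.0)))-base).ravel(),(proj("scene",S(p,A(hs,.024)))-tip).ravel()]
for nm,f in(("top",f1),("scene",f2),("both",lambda p:np.r_[f1(p),f2(p)])):
    r=least_squares(f,[.4,.1,1.5]);print(nm,r.x,np.degrees(r.x[2]),r.fun.reshape(-1,2).round(1).tolist())
    Rz=R.from_euler('z',r.x[2]);b=Rz.apply([-.04,.165,.078])+[r.x[0],r.x[1],0]
    print("button",b,proj("top",b).round(1),"lamp",Rz.apply([.095,0,.325])+[r.x[0],r.x[1],0])
E
python3 fit.py
```

```text
flange top [ 0.62167397 -0.28536161 -4.95289576] -283.78002335040117 [ 0.03 -0.05  0.11  0.03 -0.11  0.01  0.15  0.16 -0.18 -0.14]
scene pred [[207.8, 187.5], [198.8, 172.7], [187.1, 177.3], [195.8, 192.3]] [[195.4 171.4]] meas [[208.1 188.2]
 [195.6 192.7]] [[196.1 172.6]]
top [0.60551424 0.1641641  1.3648311 ] 78.19906175748265 [[-0.1, -0.1], [0.1, 0.1], [-0.1, 0.0], [0.2, 0.0]]
button [0.43582119 0.15875403 0.078     ] [[129.9 263.1]] lamp [0.62494288 0.25715618 0.325     ]
scene [0.60781559 0.16617186 1.35434075] 77.59800878589225 [[-0.1, -0.3], [-0.2, -0.2], [-0.2, -0.2], [0.2, -0.1], [0.4, 1.1], [0.6, 0.6], [-0.5, -0.5], [-0.2, -0.4]]
button [0.43807513 0.16254219 0.078     ] [[128.2 262.1]] lamp [0.62821867 0.25895501 0.325     ]
both [0.60690121 0.16544734 1.35787071] 77.80026109253974 [[-0.6, -0.8], [-0.4, -0.4], [-0.8, -0.7], [-0.5, -0.5], [-0.1, -0.8], [-0.1, -0.8], [-0.1, -0.6], [0.2, -0.5], [0.5, 0.6], [0.6, 0.1], [-0.5, -0.9], [-0.3, -0.9]]
button [0.43717462 0.16121852 0.078     ] [[128.8 262.5]] lamp [0.62697665 0.25830194 0.325     ]
```

```bash
cat >> h.py <<'E'
def pose(s=None):
    s=s or robot.get_state(); return np.array(s["position"]),R.from_euler('xyz',s["eef_rot"],degrees=True)
def delta(pt,Rt,ref=None):
    p,r=ref or pose()
    return (r.inv().apply(np.array(pt)-p)*100).round(2),(r.inv()*Rt).as_rotvec().round(4)
down=lambda yaw:R.from_euler('xyz',[180,0,yaw],degrees=True)
E
python3 - <<'E'
from h import *
print(delta([.6217,-.2854,.15],down(76.2)))
print(delta([.6217,-.2854,.15],down(76.2),([.204,-.538,.248],down(20.79))))
E
```

```text
(array([47.99, -8.67,  9.75]), array([-0.0018, -0.0012, -0.9671]))
(array([48.02, -8.79,  9.8 ]), array([-0.    ,  0.    , -0.9671]))
```

```bash
python3 -m jog '[[10,-2,0,0,0,-0.15,1],[20,-4,1,0,0,-0.3,1],[30,-6,3,0,0,-0.5,1],[40,-7.5,6,0,0,-0.7,1],[48,-8.8,9.8,0,0,-0.967,1],[48,-8.8,9.8,0,0,-0.967,1],[48,-8.8,9.8,0,0,-0.967,1],[48,-8.8,9.8,0,0,-0.967,1],[48,-8.8,9.8,0,0,-0.967,1],[48,-8.8,9.8,0,0,-0.967,1],[48,-8.8,9.8,0,0,-0.967,1],[48,-8.8,9.8,0,0,-0.967,1],[48,-8.8,9.8,0,0,-0.967,1],[48,-8.8,9.8,0,0,-0.967,1],[48,-8.8,9.8,0,0,-0.967,1]]'; python3 - <<'E'
from h import *
import cv2
s=robot.get_state();print(s["joint_pos"].round(1),delta([.6217,-.2854,.038],down(76.2)))
a=robot.get_image("top");b=robot.get_image("scene")
cv2.imwrite("pics/d1.png",np.hstack([cv2.resize(a[130:260,260:390],(520,520)),cv2.resize(b[110:240,150:280],(520,520))])[:, :].repeat(1,0)[::1])
im=cv2.imread("pics/d1.png");cv2.imwrite("pics/d1.png",cv2.resize(im,(800,400)))
E
```

```text
time: 1.6
position: [0.6208, -0.2864, 0.1513]
eef_rot: [179.9, 0.0, 76.1]
force: [-0.7, 1.2, 0.5]
finger_gap: 0.0852
[-32.   29.5  76.6  -0.   73.9 -18.1] (array([ 0.12,  0.05, 11.33]), array([ 0.0011,  0.0005, -0.0023]))
```

View pics/d1.png

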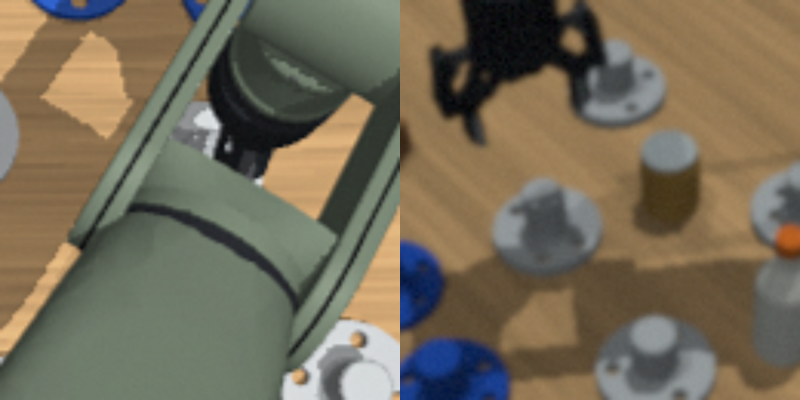

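```bash
python3 - <<'E'
from h import *
p,r=pose();P=[p+r.apply([0,y,z]) for y in(-.0425,0,.0425) for z in(.004,)]
print((proj("scene",P)-[150,110])/130*400)
E
```

```text
[[172.91457515 104.56268261]
 [128.2157122  120.6591276 ]
 [ 82.36206104 137.17142175]]
```

```bash
python3 -m jog '[[0.12,0.05,4,0,0,0,1],[0.12,0.05,8,0,0,0,1],[0.12,0.05,10,0,0,0,1],[0.12,0.05,11.4,0,0,0,1],[0.12,0.05,11.4,0,0,0,1],[0.12,0.05,11.4,0,0,0,1]]'; python3 - <<'E'
from h import *
print(delta([.6217,-.2854,.037],down(76.2)))
E
```

```text
time: 2.3
position: [0.623, -0.2846, 0.0374]
eef_rot: [179.9, 0.0, 76.2]
force: [0.8, -0.0, -0.4]
finger_gap: 0.0854
(array([-0.11, -0.11,  0.04]), array([ 0.0018,  0.0006, -0.0004]))
```

```bash
python3 -m jog '[[0,0,0,0,0,0,0.6],[0,0,0,0,0,0,0.3],[0,0,0,0,0,0,0],[0,0,0,0,0,0,0],[0,0,0,0,0,0,0],[0,0,0,0,0,0,0],[0,0,0,0,0,0,0]]';  python3 -m jog '[[0,0,-1,0,0,0,0],[0,0,-3,0,0,0,0],[0,0,-6,0,0,0,0],[0,0,-10,0,0,0,0],[0,0,-14,0,0,0,0],[0,0,-18,0,0,0,0],[0,0,-20,0,0,0,0],[0,0,-20,0,0,0,0],[0,0,-20,0,0,0,0]]'; python3 - <<'E'
from h import *
import cv2
b=robot.get_image("scene");cv2.imwrite("pics/e1.png",cv2.resize(b[50:250,100:350],(750,600)))
fp,fR=np.array([.6217,-.2854,0]),R.from_euler('z',76.2,degrees=True)
# target
S=R.from_euler('z',78.2,degrees=True)*R.from_euler('y',-30,degrees=True)
C=np.array([.6055,.1642,.105]);off=.037
for d in(.10,.06,.0):
    print(d,"tcp",C+S.apply([0,0,off+d]),delta(C+S.apply([0,0,off+d]),S*R.from_euler('x',180,degrees=True)))
E
```

```text
time: 3.0
position: [0.6229, -0.2843, 0.0379]
eef_rot: [179.9, 0.0, 76.2]
force: [-2.1, -0.3, 6.6]
finger_gap: 0.039
time: 3.9
position: [0.6216, -0.2833, 0.2347]
eef_rot: [-179.9, -0.0, 76.2]
force: [-0.2, 0.9, -5.6]
finger_gap: 0.0386
0.1 tcp [0.59149202 0.09714758 0.22364548] (array([ 36.21, -11.92,   1.07]), array([ 0.0041,  0.5217, -0.0356]))
0.06 tcp [0.59558194 0.11672493 0.18900446] (array([ 38.2 , -11.97,   4.54]), array([ 0.0041,  0.5217, -0.0356]))
0.0 tcp [0.60171682 0.14609095 0.13704294] (array([ 41.19, -12.05,   9.74]), array([ 0.0041,  0.5217, -0.0356]))
```

View pics/e1.png

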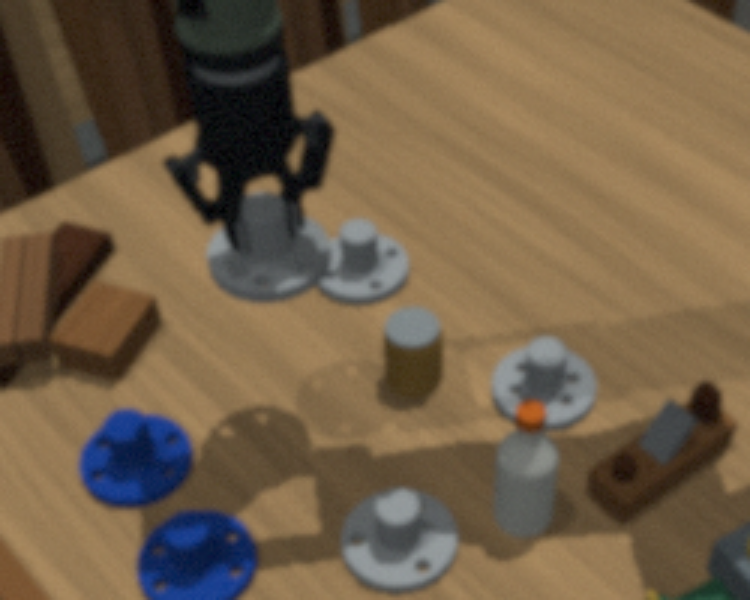

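```bash
python3 -m jog '[[4,-1,-3,0,0,0,0],[8,-2.5,-4,0,0,0,0],[12,-4,-4,0,0,0,0],[16,-5.3,-4,0,0,0,0],[20,-6.6,-4,0,0,0,0],[24,-8,-4,0,0.05,0,0],[28,-9.3,-4,0,0.15,-0.01,0],[32,-10.6,-4,0,0.28,-0.02,0],[35,-11.5,-4,0,0.4,-0.03,0],[36.2,-11.9,-3,0,0.52,-0.036,0],[36.2,-11.9,-1,0,0.522,-0.036,0],[36.2,-11.9,1,0,0.522,-0.036,0],[36.2,-11.9,1,0,0.522,-0.036,0],[36.2,-11.9,1,0,0.522,-0.036,0],[36.2,-11.9,1,0,0.522,-0.036,0]]'; python3 - <<'E'
from h import *
import cv2
b=robot.get_image("scene");cv2.imwrite("pics/f1.png",cv2.resize(b[180:340,230:430],(750,600)))
a=robot.get_image("top");cv2.imwrite("pics/f2.png",cv2.resize(a[110:270,50:250],(750,600)))
S=R.from_euler('z',78.2,degrees=True)*R.from_euler('y',-30,degrees=True)
C=np.array([.6055,.1642,.105]);off=.037
print(robot.get_state()["joint_pos"].round(1))
for d in(.10,.06,.0):
    print(d,delta(C+S.apply([0,0,off+d]),S*R.from_euler('x',180,degrees=True)))
E
```

```text
time: 5.45
position: [0.5936, 0.096, 0.2266]
eef_rot: [179.4, -29.9, 78.5]
force: [0.7, 0.0, -4.6]
finger_gap: 0.0391
[-13.8  13.6  93.7  31.   75.5 -10.9]
0.1 (array([-0.13, -0.27,  0.36]), array([0.0102, 0.0019, 0.0052]))
0.06 (array([-0.12, -0.31,  4.36]), array([0.0102, 0.0019, 0.0052]))
0.0 (array([-0.11, -0.37, 10.36]), array([0.0102, 0.0019, 0.0052]))
```

View pics/f1.png

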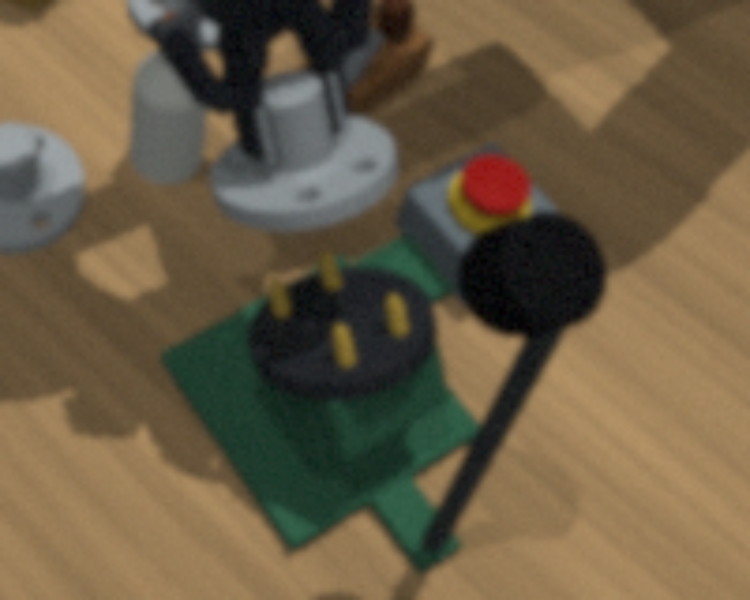

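View pics/f2.png

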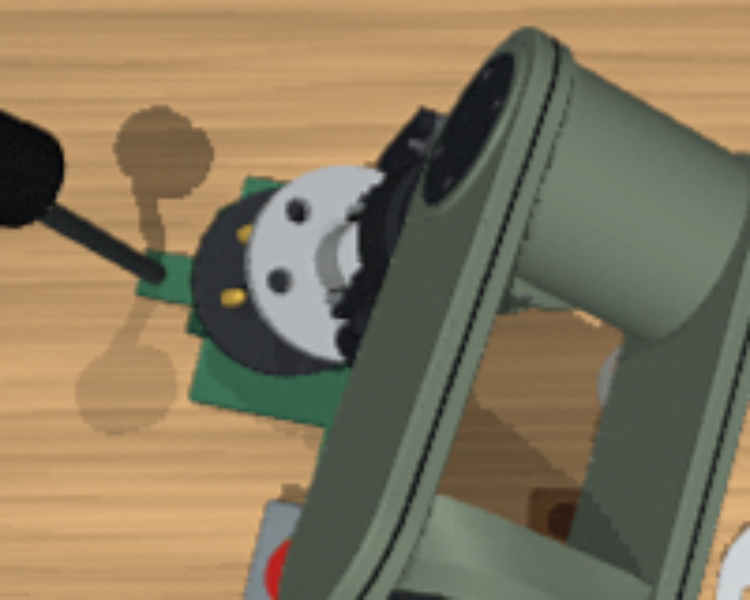

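```bash
python3 -m jog '[[-0.1,-0.3,1.5,0.006,0,0.003,0],[-0.1,-0.3,3,0.006,0,0.003,0],[-0.1,-0.3,4.4,0.006,0,0.003,0],[-0.1,-0.3,5.4,0.006,0,0.003,0],[-0.1,-0.3,5.4,0.006,0,0.003,0],[-0.1,-0.3,5.4,0.006,0,0.003,0],[-0.1,-0.3,5.4,0.006,0,0.003,0]]'; python3 - <<'E'
from h import *
import cv2
S=R.from_euler('z',78.2,degrees=True)*R.from_euler('y',-30,degrees=True)
C=np.array([.6055,.1642,.105]);off=.037
b=robot.get_image("scene");cv2.imwrite("pics/g1.png",cv2.resize(b[200:300,270:370],(600,600),interpolation=cv2.INTER_CUBIC))
print(delta(C+S.apply([0,0,off+.05]),S*R.from_euler('x',180,degrees=True)))
a=robot.get_image("top");cv2.imwrite("pics/g2.png",cv2.resize(a[145:225,90:170],(600,600),interpolation=cv2.INTER_CUBIC))
print(robot.get_state()["joint_pos"].round(1))
print(delta(C+S.apply([0,0,off+.05]),S*R.from_euler('x',180,degrees=True)))
E
```

```text
time: 6.25
position: [0.5966, 0.1219, 0.1795]
eef_rot: [179.7, -29.9, 78.3]
force: [0.5, 0.2, -5.5]
finger_gap: 0.0383
(array([ 0.02, -0.01, -0.06]), array([0.0039, 0.0017, 0.0016]))
[-11.2  17.1  95.5  32.   70.  -11.3]
(array([ 0.02, -0.  , -0.05]), array([0.004 , 0.0016, 0.0015]))
```

View pics/g1.png

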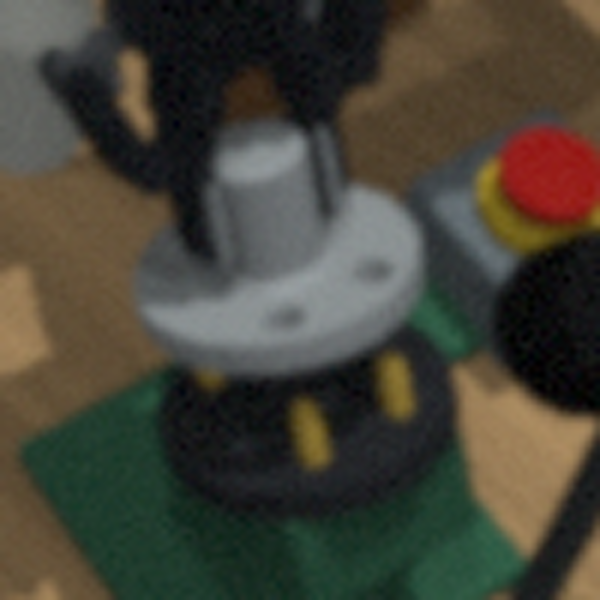

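View pics/g2.png

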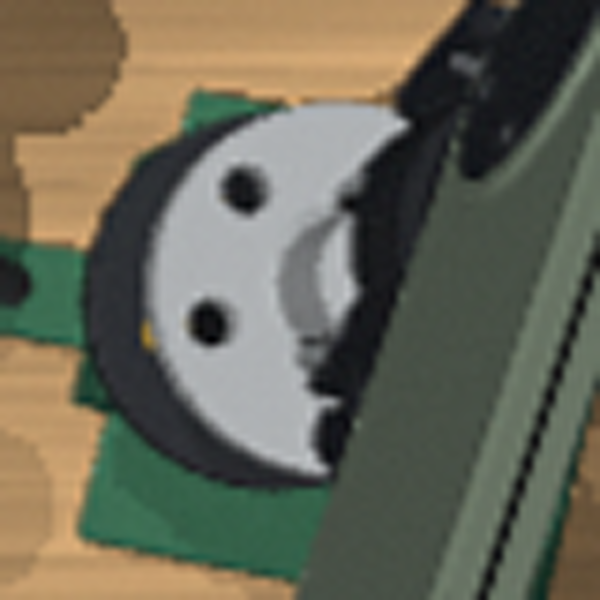

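```bash
cat > rel.py <<'E'
from h import *
A=np.array
def Sx(p,pts): return R.from_euler('z',p[2]).apply(R.from_euler('y',-30,degrees=True).apply(A(pts))+[0,0,.105])+[p[0],p[1],0]
top=(.6055,.16416,1.36483);sc=(.60782,.16617,1.35434)
hs=A([(.033,-.019),(.033,.019)])
def fit(mt,ms,d):
    # unknown: dx,dy,rot in plate frame at known standoff d; per camera
    for n,st,m in(("top",top,mt),("scene",sc,ms)):
        def f(q):
            c,s=np.cos(q[2]),np.sin(q[2]);xy=hs@A([[c,s],[-s,c]])+q[:2]
            return (proj(n,Sx(st,np.c_[xy,[.012+d]*2]))-m).ravel()
        r=least_squares(f,[0,0,0]);print(n,(r.x[:2]*1000).round(2),"mm rot",r.x[2].round(4),"res",r.fun.round(2))
E
python3 - <<'E'
from rel import *
for d in(.048,.052): fit(crop([(244,189),(211,323)],(90,145),7.5),crop([(286,317),(376,269)],(270,200),6),d)
E
```

```text
top [-1.07 -0.45] mm rot 0.0085 res [-0.01  0.03  0.01 -0.03]
scene [-2.9   2.98] mm rot -0.0201 res [ 0.1  -0.13 -0.1   0.15]
top [-0.19  0.11] mm rot 0.0084 res [ 0.   -0.01 -0.    0.01]
scene [ 2.19 -0.12] mm rot -0.0149 res [ 0.06 -0.08 -0.06  0.09]
```

```bash
python3 -m jog '[[0.04,0,1.5,0,0,0,0],[0.04,0,2.3,0,0,0,0],[0.04,0,2.7,0,0,0,0],[0.04,0,3.0,0,0,0,0],[0.04,0,3.0,0,0,0,0]]';python3 -m jog '[[0,0,0.2,0,0,0,0],[0,0,0.4,0,0,0,0],[0,0,0.5,0,0,0,0],[0,0,0.5,0,0,0,0]]'; python3 - <<'E'
from h import *
import cv2
S=R.from_euler('z',78.2,degrees=True)*R.from_euler('y',-30,degrees=True)
C=np.array([.6055,.1642,.105]);off=.037
b=robot.get_image("scene");a=robot.get_image("top")
g=lambda i:cv2.resize(i,(400,400),interpolation=cv2.INTER_CUBIC)
cv2.imwrite("pics/i1.png",np.hstack([g(b[215:305,280:370]),g(a[145:225,90:170])]))
print(delta(C+S.apply([0,0,off+.0]),S*R.from_euler('x',180,degrees=True)))
E
```

```text
time: 6.85
position: [0.5988, 0.1374, 0.1524]
eef_rot: [179.9, -29.9, 78.3]
force: [0.1, 0.6, -4.1]
finger_gap: 0.0388
time: 7.25
position: [0.5997, 0.1395, 0.1487]
eef_rot: [179.8, -29.9, 78.3]
force: [0.1, -0.6, -4.6]
finger_gap: 0.0392
(array([0.01, 0.05, 1.37]), array([0.0024, 0.0017, 0.001 ]))
```

View pics/i1.png

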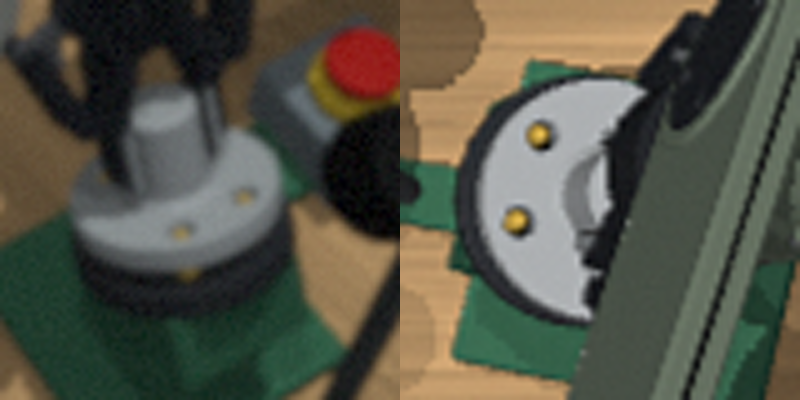

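```bash
python3 -m jog '[[0,0,0.3,0,0,0,0],[0,0,0.6,0,0,0,0],[0,0,0.9,0,0,0,0],[0,0,1.1,0,0,0,0],[0,0,1.2,0,0,0,0],[0,0,1.2,0,0,0,0]]';python3 -m jog '[[0,0,0.1,0,0,0,0],[0,0,0.15,0,0,0,0],[0,0,0.15,0,0,0,0]]'; python3 - <<'E'
from h import *
S=R.from_euler('z',78.2,degrees=True)*R.from_euler('y',-30,degrees=True)
C=np.array([.6055,.1642,.105]);off=.037
print(delta(C+S.apply([0,0,off+.0]),S*R.from_euler('x',180,degrees=True)),S.inv().apply(robot.get_state()["force"]))
E
```

```text
time: 7.95
position: [0.6009, 0.1454, 0.1382]
eef_rot: [179.9, -29.9, 78.3]
force: [-0.1, 0.3, -4.5]
finger_gap: 0.039
time: 8.25
position: [0.6012, 0.1455, 0.138]
eef_rot: [179.8, -29.9, 78.3]
force: [-3.7, -4.1, -0.0]
finger_gap: 0.0391
(array([0.01, 0.04, 0.12]), array([0.0023, 0.002 , 0.0017])) [-4.10994535  2.75577029  2.32044477]
```

```bash
python3 -m jog '[[0,0,0.08,0,0,0,0],[0,0,0.15,0,0,0,0],[0,0,0.15,0,0,0,0]]'; python3 - <<'E'
from h import *
import cv2
S=R.from_euler('z',78.2,degrees=True)*R.from_euler('y',-30,degrees=True)
C=np.array([.6055,.1642,.105]);off=.037
b=robot.get_image("scene");a=robot.get_image("top")
g=lambda i:cv2.resize(i,(400,400),interpolation=cv2.INTER_CUBIC)
cv2.imwrite("pics/j1.png",np.hstack([g(b[220:300,285:365]),g(a[145:225,90:170])]))
print(delta(C+S.apply([0,0,off+.0]),S*R.from_euler('x',180,degrees=True)),S.inv().apply(robot.get_state()["force"]))
E
```

```text
time: 8.55
position: [0.6013, 0.1455, 0.1379]
eef_rot: [179.8, -29.9, 78.3]
force: [-7.5, -8.5, 7.2]
finger_gap: 0.0389
(array([0.01, 0.03, 0.11]), array([0.0021, 0.0023, 0.0022])) [-4.23160264  5.50341371 12.59297423]
```

View pics/j1.png

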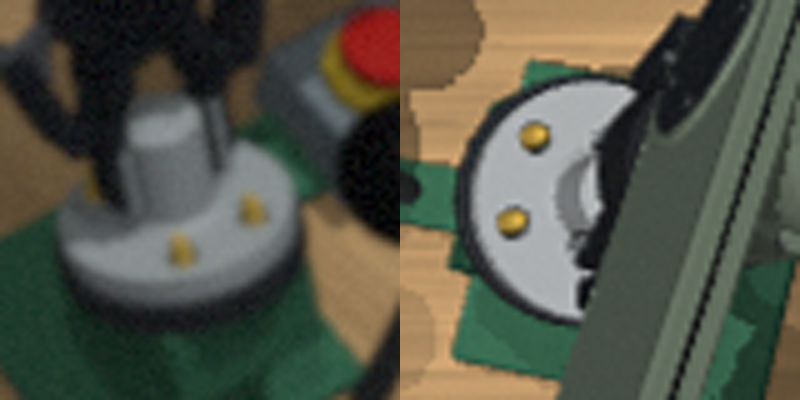

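```bash
python3 -m jog '[[0,0,0,0,0,0,0.4],[0,0,-0.1,0,0,0,0.8],[0,0,-0.1,0,0,0,1],[0,0,-0.1,0,0,0,1],[0,0,-0.1,0,0,0,1],[0,0,-0.1,0,0,0,1],[0,0,-2,0,0,0,1],[0,0,-5,0,0,0,1],[0,0,-9,0,0,0,1],[0,0,-11,0,0,0,1],[0,0,-11,0,0,0,1],[0,0,-11,0,0,0,1]]'; python3 - <<'E'
from h import *
import cv2
b=robot.get_image("scene");a=robot.get_image("top")
g=lambda i:cv2.resize(i,(400,400),interpolation=cv2.INTER_CUBIC)
cv2.imwrite("pics/k1.png",np.hstack([g(b[220:300,285:365]),g(a[145:225,90:170])]))
E
```

```text
time: 9.85
position: [0.5897, 0.0933, 0.2308]
eef_rot: [179.8, -29.9, 78.2]
force: [0.4, 0.4, 0.1]
finger_gap: 0.0854
```

View pics/k1.png

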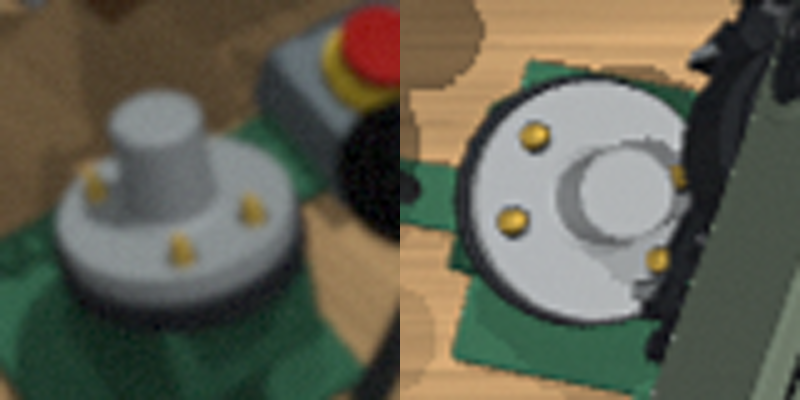

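```bash
python3 - <<'E'
from rel import *
for n,st,m in(("top",top,crop((228,193),(90,145),5)),("scene",sc,crop((155,118),(285,220),5))):
    for z in(.060,.063): print(n,z,(proj(n,Sx(st,[[0,0,z]]))-m).round(2))
# edge hole/stud tips
st=R.from_euler('z',top[2]);b=st.apply([-.04,.165,.078])+[top[0],top[1],0];print("button",b)
print(proj("top",b))
for yaw in(78.2,): print(delta([b[0],b[1],.25],down(yaw)), delta([b[0],b[1],.12],down(yaw)))
print(robot.get_state()["joint_pos"].round(1))
E
python3 - <<'E'
import cv2
a=cv2.imread("pics/top0.png");cv2.imwrite("pics/b0.png",cv2.resize(a[235:295,100:170],None,fx=10,fy=10,interpolation=cv2.INTER_CUBIC))
E
```

```text
top 0.06 [[-0.36 -0.41]]
top 0.063 [[ 0.05 -0.51]]
scene 0.06 [[0.02 0.17]]
scene 0.063 [[-0.23 -0.98]]
button [0.43580694 0.15875012 0.078     ]
[[129.86672132 263.10307118]]
(array([  3.82, -16.29,  -0.18]), array([-1.10e-03, -5.22e-01,  1.00e-04])) (array([ -2.66, -16.28,  11.09]), array([-1.10e-03, -5.22e-01,  1.00e-04]))
[-14.2  13.3  93.8  30.8  76.4 -10.7]
```

View pics/b0.png

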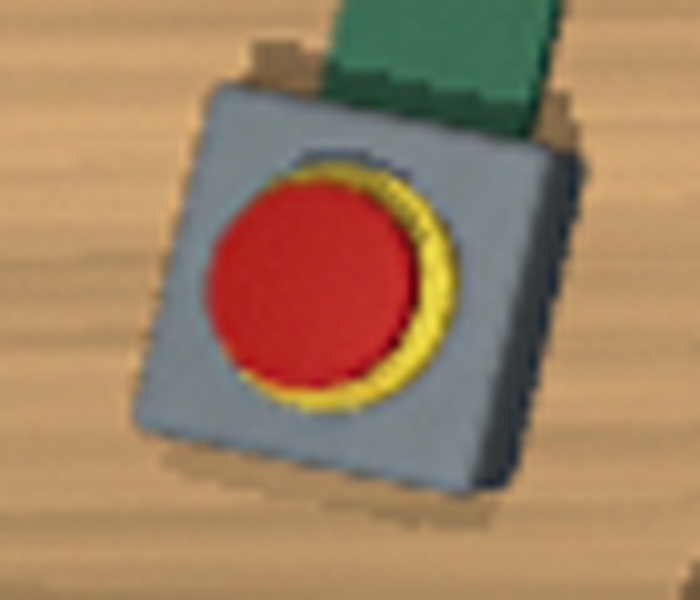

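```bash
python3 -m jog '[[0,-4,-1,0,0,0,1],[0,-8,-1,0,0,0,0.5],[1,-12,0,0,-0.1,0,0],[1.5,-16.2,0,0,-0.25,0,0],[1,-16.3,2,0,-0.4,0,0],[0,-16.3,5,0,-0.522,0,0],[-1.5,-16.3,9,0,-0.522,0,0],[-2.7,-16.3,11,0,-0.522,0,0],[-2.7,-16.3,11,0,-0.522,0,0],[-2.7,-16.3,11,0,-0.522,0,0],[-2.7,-16.3,11,0,-0.522,0,0]]'; python3 - <<'E'
from h import *
import cv2
b=robot.get_image("scene");a=robot.get_image("top")
cv2.imwrite("pics/l1.png",np.hstack([cv2.resize(b[180:310,270:400],(400,400)),cv2.resize(a[130:290,80:240],(400,400))]))
print(robot.get_state()["joint_pos"].round(1),delta([.436,.157,.1],down(78.2)))
E
```

```text
time: 11.05
position: [0.4381, 0.1574, 0.1231]
eef_rot: [179.7, -0.0, 78.2]
force: [-0.2, -0.8, -0.4]
finger_gap: 0.0
[ 9.100e+00  6.900e+00  1.103e+02 -1.000e-01  6.250e+01  2.100e+01] (array([-0.07, -0.25,  2.36]), array([ 0.0057, -0.0012, -0.0009]))
```

View pics/l1.png

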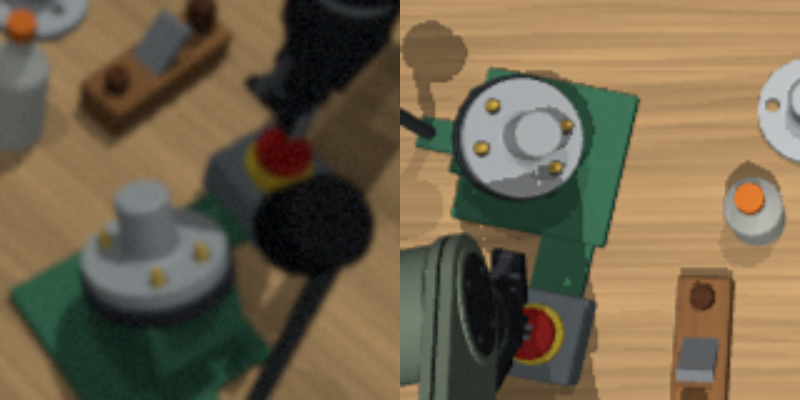

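```bash
python3 -m jog '[[0,-0.2,1,0,0,0,0],[0,-0.2,2,0,0,0,0],[0,-0.2,2.4,0,0,0,0],[0,-0.2,2.4,0,0,0,0],[0,-0.2,2.4,0,0,0,0]]'; python3 -m jog '[[0,0,0.1,0,0,0,0],[0,0,0.2,0,0,0,0],[0,0,0.2,0,0,0,0]]';python3 -m jog '[[0,0,0.1,0,0,0,0],[0,0,0.2,0,0,0,0],[0,0,0.2,0,0,0,0]]';python3 -m jog '[[0,0,0.1,0,0,0,0],[0,0,0.2,0,0,0,0],[0,0,0.2,0,0,0,0]]'
```

```text
time: 11.65
position: [0.435, 0.1576, 0.0977]
eef_rot: [179.9, 0.0, 78.2]
force: [0.0, 0.1, 0.1]
finger_gap: -0.0001
time: 11.95
position: [0.4352, 0.1577, 0.096]
eef_rot: [179.9, 0.0, 78.2]
force: [0.4, -0.0, 1.1]
finger_gap: -0.0001
time: 12.25
position: [0.4353, 0.1577, 0.094]
eef_rot: [179.8, -0.0, 78.2]
force: [-0.6, 0.2, 2.3]
finger_gap: 0.0006
time: 12.55
position: [0.4353, 0.1577, 0.092]
eef_rot: [179.8, -0.0, 78.2]
force: [0.2, 0.7, 2.1]
finger_gap: -0.0001
```

```bash
python3 -m jog '[[0,0,0.1,0,0,0,0],[0,0,0.2,0,0,0,0],[0,0,0.2,0,0,0,0]]';python3 -m jog '[[0,0,0.05,0,0,0,0],[0,0,0.05,0,0,0,0]]'
```

```text
time: 12.85
position: [0.4353, 0.1577, 0.09]
eef_rot: [179.8, -0.0, 78.2]
force: [0.6, 0.6, 2.5]
finger_gap: 0.0001
time: 13.05
position: [0.4353, 0.1577, 0.0895]
eef_rot: [179.8, -0.0, 78.2]
force: [0.0, 0.6, 2.5]
finger_gap: -0.0001
```

```bash
python3 -m jog '[[0,0,0.05,0,0,0,0],[0,0,0.05,0,0,0,0]]';python3 -m jog '[[0,0,0.04,0,0,0,0],[0,0,0.04,0,0,0,0]]'
```

```text
time: 13.25
position: [0.4353, 0.1577, 0.0891]
eef_rot: [179.8, -0.0, 78.2]
force: [0.4, -0.9, 2.9]
finger_gap: 0.0001
time: 13.45
position: [0.4353, 0.1577, 0.089]
eef_rot: [179.8, -0.0, 78.2]
force: [-0.3, -0.6, 6.2]
finger_gap: 0.0
```

```bash
python3 -m jog '[[0,0,-0.01,0,0,0,0],[0,0,-0.01,0,0,0,0],[0,0,-0.01,0,0,0,0],[0,0,-0.01,0,0,0,0],[0,0,-0.01,0,0,0,0],[0,0,-0.01,0,0,0,0],[0,0,-0.01,0,0,0,0],[0,0,-0.01,0,0,0,0],[0,0,-0.01,0,0,0,0],[0,0,-0.01,0,0,0,0]]'
```

```text
time: 14.45
position: [0.4353, 0.1577, 0.089]
eef_rot: [179.8, -0.0, 78.2]
force: [0.3, 0.2, 6.1]
finger_gap: 0.0001
```

```bash
python3 -m jog '[[0,0,0.2,0,0,0,0],[0,0,0.4,0,0,0,0],[0,0,0.6,0,0,0,0],[0,0,0.7,0,0,0,0],[0,0,0.75,0,0,0,0],[0,0,0.75,0,0,0,0],[0,0,0.75,0,0,0,0]]'
```

```text
time: 15.15
position: [0.4355, 0.1577, 0.0827]
eef_rot: [179.8, 0.0, 78.2]
force: [-3.3, 0.0, 14.9]
finger_gap: 0.0
```

Fully down (6.3 mm past the halfway stop, 15 N). Now I'll release and check.

```bash
python3 -m jog '[[0,0,-0.5,0,0,0,0],[0,0,-1.5,0,0,0,0],[0,0,-4,0,0,0,0],[0,0,-8,0,0,0,0],[0,5,-11,0,0,0,0],[0,9,-12,0,0,0,0],[0,9,-12,0,0,0,0]]'; python3 - <<'E'
from h import *
import cv2
b=robot.get_image("scene");a=robot.get_image("top")
cv2.imwrite("pics/m1.png",np.hstack([cv2.resize(b[180:310,270:400],(400,400)),cv2.resize(a[130:290,80:240],(400,400))]))
cv2.imwrite("pics/m2.png",a)
cv2.imwrite("pics/m3.png",b)
E
```

```text
time: 15.85
position: [0.5293, 0.138, 0.2045]
eef_rot: [179.3, -0.1, 78.1]
force: [0.1, 0.8, 0.5]
finger_gap: -0.0002
```

View pics/m1.png

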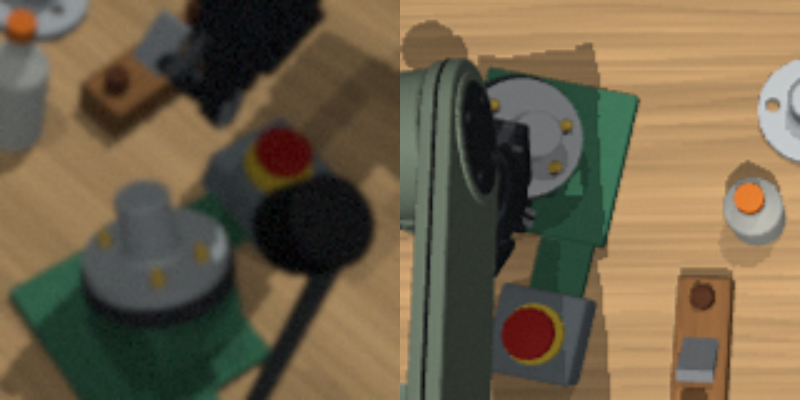

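View pics/m2.png

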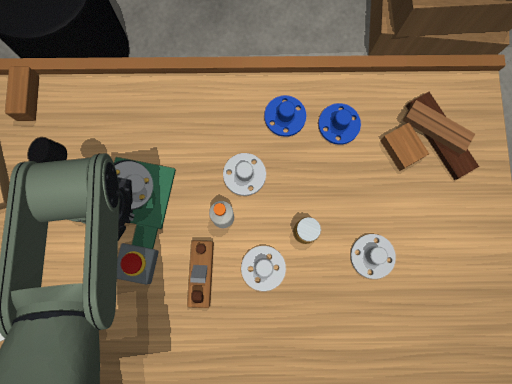

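```bash
python3 -m jog '[[0,-4,-0.5,0,0,0,0],[0,-8,-1,0,0,0,0],[0,-10,-2,0,0,0,0],[0,-10,-2,0,0,0,0],[0,-10,-2,0,0,0,0],[0,-10,-2,0,0,0,0],[0,-10,-2,0,0,0,0]]'; python3 - <<'E'
from h import *
import cv2
b=robot.get_image("scene");a=robot.get_image("top")
cv2.imwrite("pics/n1.png",np.hstack([cv2.resize(b[180:310,270:400],(400,400)),cv2.resize(a[130:290,80:240],(400,400))]))
E
```

```text
time: 16.65
position: [0.4253, 0.1595, 0.2205]
eef_rot: [179.9, 0.0, 78.2]
force: [0.9, -0.9, 0.2]
finger_gap: -0.0002
```

View pics/n1.png

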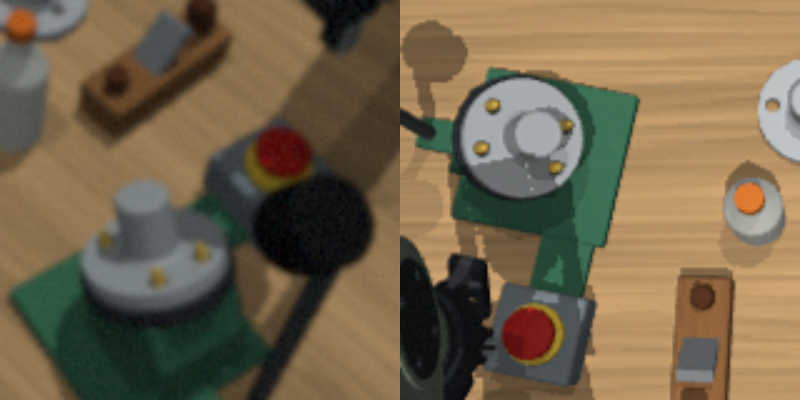

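The flange sits flat with all four studs through its holes. The button is up, the arm is clear and the other objects are where they were.

```bash
python3 -c "
from workcell import robot
print(robot.sign_off())"
```

```text
the job is handed in; nothing more can be done
None
```

I put flange_c, the one whose holes match the studs, hub outwards on the tilted plate and let go. I then locked it with the two-stage button and handed the job in at about 16.7 s.

**Flange:** In the last pictures it lies flat with all four studs through. Right after release, the hub-top position in both cameras put it home and centred to about 1 mm. The two cameras differed from each other by roughly 2–3 mm in absolute position, so I aligned using positions relative to the plate in the top picture.

**Button:** I held it at the halfway stop for over 1 s at about 6 N. I then pressed it a further 6.3 mm, to 15 N at the hard stop, and released it. In the last pictures it is up again. The joint values can't be read directly, so I judged both stages from TCP height, force and pictures.

**Surroundings:** By eye, the other flanges, bottle, tin and plane had not moved, and the arm was clear with about zero tool force. When retreating from the button I first moved the wrong way, towards the flange. It was well above it, I felt no contact, and I corrected it before handing in.

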